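Hang the power screwdriver on the spring-balanced arm

ROBOT

A 6-joint arm with a two-finger parallel gripper is mounted at the origin on a cart in front of the work surface, level with it; the furniture and walls round the work are solid. World frame = base frame: x ahead of the robot, y to its left, z up, the work surface at z = 0. Lengths are in m, angles in degrees, forces in N, time in s.
With the tool pointing down it reaches from about 0.375 to 0.75 m from the base axis. Payload 9 kg.
Tool frame: the origin (TCP) lies where the fingers leave the gripper's body, on its centre line; the fingertips stand 73 mm ahead of it and the grasp point (between the pads) lies 54 mm ahead of it (robot.tip_reach is the distance from the TCP to the fingertips, in m); z points along the fingers, y is the direction in which the jaws open and shut (so a half turn about z gives the same grasp; the last joint's range is limited). The gripper opens to 85 mm and grips with 20 to 120 N. Pads are 22 mm wide; open, the fingers measure 114 mm over their backs; the gripper's body (76 mm by 85 mm) begins 54 mm behind the grasp point. The pads swing forward as they close: fully open they stand 13 mm farther back than shut.
Start: joints at [60.693, 5.964, 5.575, 89.605, 0, 77.527], TCP at [0.174, 0.574, 0.304] pointing down, gripper open.
Joint ranges: [-171.21, 171.21], [-48.23, 106.86], [-62.78, 66.21], [-105.2, 120.99], [-86.42, 89.51], [-180, 180]. Speed limits (degrees/s): [127.2, 127.2, 147.25, 180, 180, 180].

INTERFACE

Orientations are given as [roll, pitch, yaw] about the fixed x, y, z axes, in that order (R = Rz(yaw) Ry(pitch) Rx(roll)).
In Python, from plant import robot gives the robot as it stands. Calls block until the motion is done:
- robot.move_pose(position, orientation): joint-space move of the TCP to a pose.
- robot.line_to(position, vel=0.15, rotation=None, guard=None): straight line of the TCP; rotation=None keeps the orientation; vel is the mean speed in m/s. With guard (N) it stops when the force on the tool has changed by that much, and returns True; else False.
- robot.goto_joints(angles): joint-space move.
- robot.set_gripper(opening): finger opening in m; the grip force is fixed at half the most; returns when the fingers have stopped.
- robot.pause(seconds).
- robot.ik(position, orientation): joint angles nearest the present ones, or None.
- robot.observe(): the state.
- robot.grab_frame(name): name is "side" or "top"; returns the picture (420x560x3 uint8, blue, green, red); there is no depth.
- robot.get_calibration(name): a dict with "vertical_fov" (degrees; the focal length in pixels is half the picture's height over the tangent of half this angle, whatever the lens; pixels are square), "cx", "cy" (the principal point, pixels), "k1" (the pictures are not rectified: a ray, as slopes to the right and down, at radius r is drawn at 1 + k1 r^2 times it, then the intrinsics apply), "rvec" (rotation vector, rad) and "tvec" (3), from world to camera coordinates, as OpenCV has them. Camera axes: x right, y down, z forward; pixel columns grow to the right and rows downward; lengths in m; the calibration is good to about 2 mm. A picture is of the moment at which its call begins. get_calibration takes no time and is no camera call.
A pose or a line that the arm cannot do raises robot.IKError and nothing moves.
- robot.job_done(): hands the job in, once; it reports no verdict.
The state is a dict: "time": time; "q": joint angles; "qvel": joint speeds; "joint_torque": joint torques, N m; "tool_pos": TCP position; "tcp_rot": TCP orientation; "ft_force": force on the tool from outside, world axes, zero at the start; "torque": the same for the moment, N m; "gripper_width": finger opening in m.
Only numpy, scipy, OpenCV 4.12 (cv2) and the standard library are available. Lean on these libraries where they do the work, as an engineer would, in place of code of your own. Each camera call takes 0.05 s, during which the arm holds its last target. There are 200 camera calls.

TASK

Take the power screwdriver out of its bench holder and hang it by its collar in the fork of the spring-balanced arm, between the orange lips and the back stop. Stay with it and ride the arm gently down along its arc, no faster than about 2 cm a second and never onto its lower stop, until the spring alone carries the whole weight; only then let go, so that the arm neither drops nor springs up, and leave the things round about alone.

Things in the scene. Friction and masses are not known exactly. Their poses are not given: they have to be found in the camera images.
- driver_grip (a point): Inline power screwdriver, 146 mm long, standing bit-down in its holder; loose, round, hidden mass between 0.22 and 0.72 kg (different every time). Point: on its axis, the middle of the grey round handle with black rubber rings, which is 32 mm in diameter and 60 mm tall (30 mm above and 30 mm below this point). z runs up along the driver.
- driver_collar (a point): Same driver: centre of the underside of its bright metal hanging collar, 38 mm below driver_grip. The collar is 50 mm in diameter and 8 mm thick; under it the body is 32 mm in diameter for 51 mm, then nose and bit, the tip 78 mm below this point.
- driver: The driver as a whole; origin at the tip of its bit, z up along its axis.
- holder: Fixed black tube on a grey round foot (80 mm in diameter) in which the driver stands; origin under the centre of the foot. Tube 48 mm outside, 39 mm inside diameter, its rim 94 mm above the bench; the collar lies on the rim. Draw the driver straight up by at least 85 mm to clear it.
- balancer: Fixed post of the spring-balanced swing arm, about 230 mm tall; origin on the bench under the arm's pivot. Its -x axis points along the arm to the fork, z up.
- fork_seat (a point): Where the collar's underside belongs: centre of the top face of the fork's two prongs (read live, it moves with the arm). Axes parallel to the post's; the fork stays level. The fork is open toward -x and upward; the gap between the prongs is 38 mm, prongs are 12 mm thick.
- fork_lips (a point): Midway between the orange lips on the prong ends, at their top, 30.5 mm in front (-x) of fork_seat's centre and 6 mm above it. A back stop stands 10 mm above the seat, 27.5 mm behind its centre. Bring the collar in from -x or from above, its underside at least 14 mm above the seat, then down between lips and stop (about 2.5 mm play each way).
- balancer_arm (a joint): Swing arm's sink angle (rad): 0 = raised against its upper stop (unloaded), grows as it sinks, lower stop at 0.60. Its spring holds up about 1 N at the seat before it begins to sink, then sinks about 18 mm per N; lightly damped. Where it settles depends on the driver's mass (about 0.1 to 0.55). Let go too high and it falls with the arm, too low (or pulled sideways) and it is thrown up.
- post_pivot (a point): Fixed pivot of the arm on the post, 170 mm above the bench, over the post's origin. The arm is 220 mm long from here to the fork's own pivot; the seat centre is 85 mm farther out. At sink angle q the seat is 220*cos(0.30-q)+85 mm from the post along the post's -x and 182+220*sin(0.30-q) mm above the bench: it moves on an arc, not straight down.
- spool: Bystander: spool of solder wire with blue flanges, standing, loose; not to be disturbed.
- cells: Bystander: pair of blue cells, loose; not to be disturbed.
- board: Bystander: blue circuit board, loose; not to be disturbed.
- screws: Bystander: clear screw box, loose; not to be disturbed.
- stick: Bystander: red memory stick, loose; not to be disturbed.
- magnifier: Bystander: black eye loupe, loose; not to be disturbed.
Not all that is in view belongs to the job. What is meant by the holder is not green, and is the larger of those in its own colour.

How it is judged (in metres and radians):
On the way, in this order (a step that is already met when the one before it is completed fails the run):
1. the driver is lifted clear of its holder (z of driver_collar in the frame of holder above 0.165 m), for 0.1 s.
2. still held, its collar is seated in the fork and the arm has sunk with it (distance between driver_collar and fork_seat below 0.006 m and value of joint balancer_arm above 0.06 rad and contact force between the fingers and driver above 0.5 N), for 0.2 s.
At the end, for the whole second after the job is handed in: The driver hangs upright (within 0.12 rad) by its collar in the fork, collar within 6 mm of the seat centre, on the sunken arm (more than 0.06 and less than 0.57 rad), at rest (arm below 0.1 rad/s, driver below 0.03 m/s) and let go (distance between driver_collar and fork_seat below 0.006 m and angle between driver's own z axis and vertical below 0.12 rad and value of joint balancer_arm between 0.06 and 0.57 rad and velocity of joint balancer_arm between -0.1 and 0.1 rad/s and linear speed of driver below 0.03 m/s and contact force between the fingers and driver below 0.05 N); the robot touches nothing.
It fails at once if the arm drops or springs up: it turns faster than 0.40 rad/s (nearly 9 cm/s at the fork) (velocity of joint balancer_arm above 0.4 rad/s or velocity of joint balancer_arm below -0.4 rad/s).
It fails at once if the arm is pushed onto its lower stop (beyond 0.58 rad) (value of joint balancer_arm above 0.58 rad).
It fails at once if the driver is forced against the balancer with more than 15 N (contact force between driver and balancer above 15 N).
It fails at once if a bystander is moved more than 20 mm (distance of any of spool, cells, board, screws, stick, magnifier from where it was at the start of the episode above 0.02 m).
It also fails if it takes over 67 s, if anything falls off the work surface, if the arm or the gripper's body presses on something with over 40 N, if the wrist force passes 120 N, or if a joint passes its speed limit or range.

## Working session

There is one attempt and no reset: what is moved stays moved. The work goes in short steps, each a Python script; the robot and the scene stay as the last script left them, time stands still between calls to the robot, and variables do not carry over. Pictures are saved under pics/ and viewed, about 8 in all and at most 12, crops included, and the job is handed in when it is done.

```bash
ls; mkdir -p pics
python3 - <<'E'
from plant import robot
import cv2
for n in("side","top"):
    im=robot.grab_frame(n); cv2.imwrite(f"pics/{n}0.png",im); print(n,robot.get_calibration(n))
o=robot.observe();print(o)
E
```

```text
pics
side {'vertical_fov': 50.151287903690225, 'cx': 283.21410199132606, 'cy': 204.56378362934987, 'k1': 0.018023261196835495, 'rvec': array([ 1.93454992, -0.63969635,  0.40034498]), 'tvec': array([-0.36761229,  0.34068267,  0.67262405])}
top {'vertical_fov': 56.138262543256495, 'cx': 282.01824855600114, 'cy': 206.15535311732805, 'k1': -0.1152828844464509, 'rvec': array([ 2.12099621, -2.15206447,  0.15607186]), 'tvec': array([0.1825894 , 0.60613713, 1.08484294])}
{'time': 0.1, 'q': array([6.06952258e+01, 5.99455243e+00, 5.53171987e+00, 8.96027974e+01,
       7.46615261e-04, 7.75269815e+01]), 'qvel': array([ 0.04942363,  0.05694617,  0.09482314,  0.07038378, -0.0695276 ,
        0.01734363]), 'joint_torque': array([ 7.24186568e-03, -5.58203924e+01,  5.04723787e+01,  1.28150743e-02,
       -2.02928727e-04,  9.73690248e-06]), 'tool_pos': array([0.17362229, 0.57412127, 0.30320858]), 'tcp_rot': array([-1.79936080e+02, -1.49037347e-02,  1.63168235e+02]), 'ft_force': array([0.02276875, 0.28438985, 0.25341595]), 'torque': array([ 0.013004  ,  0.03678521, -0.02461482]), 'gripper_width': 0.08536975020476197}
```

View pics/side0.png

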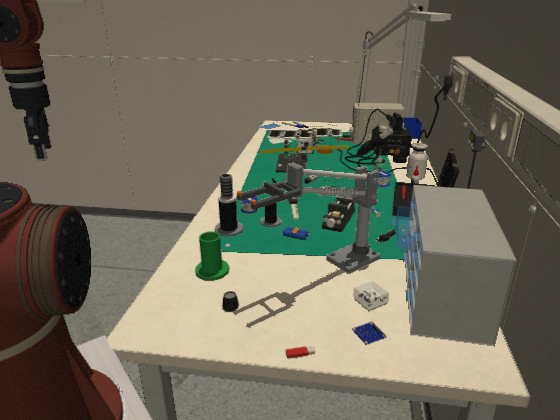

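View pics/top0.png

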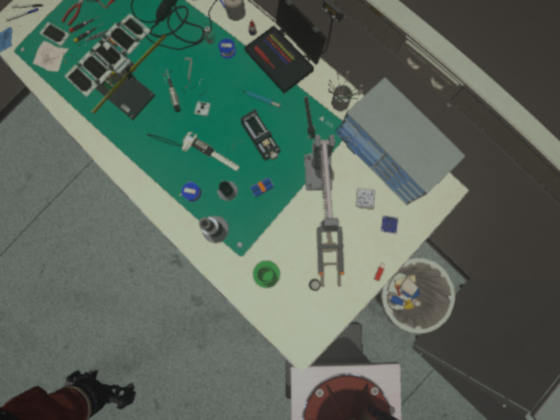

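Candidates for the holder: the green tube at side (212,255)/top (266,273), the small black tube at side (270,210)/top (227,190), and the larger black tube with the driver in it at side (228,210)/top (212,228). I choose the last one and will check it in a crop.

```bash
cat > h.py <<'E'
import numpy as np, cv2
from plant import robot
def cam(n):
    c=robot.get_calibration(n); f=210/np.tan(np.radians(c["vertical_fov"]/2))
    K=np.array([[f,0,c["cx"]],[0,f,c["cy"]],[0,0,1]]); D=np.array([c["k1"],0,0,0.])
    return K,D,np.array(c["rvec"]),np.array(c["tvec"])
def proj(n,P):
    K,D,r,t=cam(n); return cv2.projectPoints(np.atleast_2d(np.array(P,float)),r,t,K,D)[0].reshape(-1,2)
def ray(n,uv):
    K,D,r,t=cam(n); R=cv2.Rodrigues(r)[0]
    p=cv2.undistortPoints(np.array([[uv]],float),K,D).ravel(); d=R.T@np.array([p[0],p[1],1]); return -R.T@t,d/np.linalg.norm(d)
def onz(n,uv,z):
    o,d=ray(n,uv); return o+d*(z-o[2])/d[2]
def tri(a,b):
    (o1,d1),(o2,d2)=ray("side",a),ray("top",b)
    s=np.linalg.lstsq(np.stack([d1,-d2],1),o2-o1,rcond=None)[0]
    p,q=o1+s[0]*d1,o2+s[1]*d2; return (p+q)/2,np.linalg.norm(p-q)
E
python3 - <<'E'
from h import *
s=cv2.imread("pics/side0.png");t=cv2.imread("pics/top0.png")
a=cv2.resize(s[155:275,190:390],None,fx=4,fy=4,interpolation=cv2.INTER_CUBIC)
cv2.imwrite("pics/c1.png",np.clip(a*1.5,0,255))
b=cv2.resize(t[130:295,180:360],None,fx=3.6,fy=3.6,interpolation=cv2.INTER_CUBIC)
cv2.imwrite("pics/c2.png",np.clip(b*1.3,0,255))
print(proj("top",[[0,0,0],[.5,0,0],[.5,.2,0],[.5,-.2,0]]))
print("driver side foot",onz("side",(229,230),0),"top",onz("top",(212,230),0.0))
E
```

```text
[[345.69760447 417.54999611]
 [341.34628458 244.0311413 ]
 [273.8195468  245.10013985]
 [407.84055159 242.71022934]]
driver side foot [0.54899155 0.37583075 0.        ] top [0.54729848 0.38443342 0.        ][ WARN:0@0.510] global loadsave.cpp:1063 imwrite_ Unsupported depth image for selected encoder is fallbacked to CV_8U.
```

View pics/c1.png

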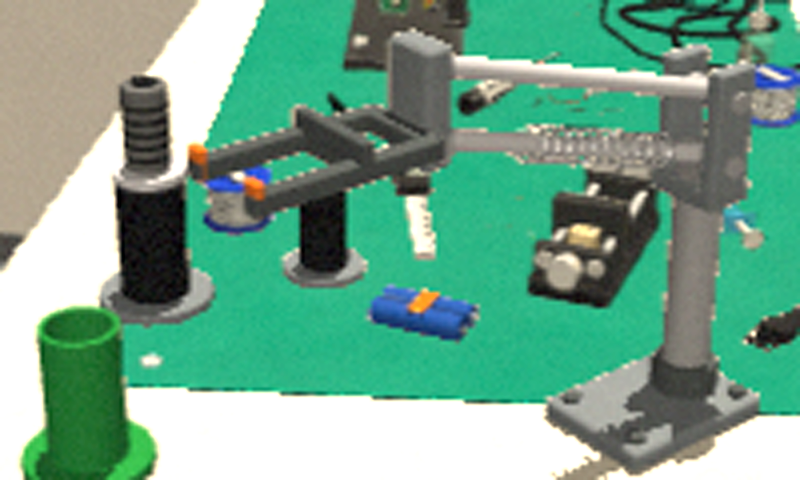

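View pics/c2.png

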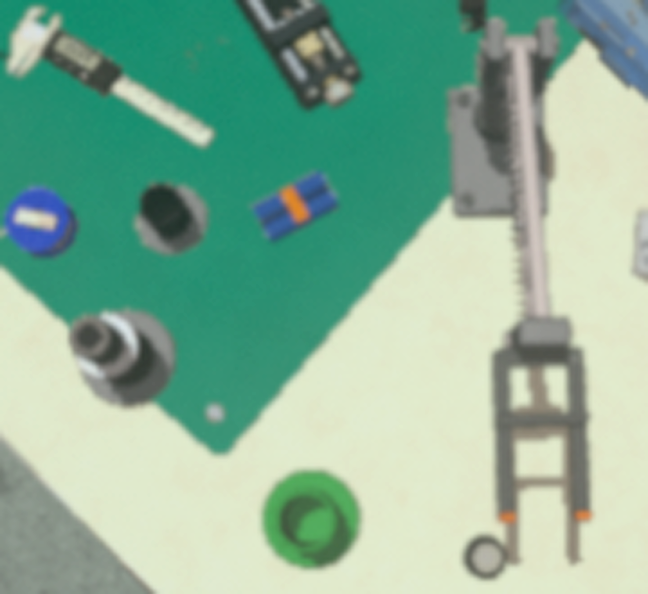

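The larger black tube holds the driver at c1 (150,240), and it is clearly wider than the empty black tube at c1 (322,225), so the choice stands. The fork's lips are at c1 (198,158) and (254,188). Next I measure by masks and triangulation.

Run:
```python
from h import *
def blobs(n):
    im=cv2.imread(f"pics/{n}0.png");hsv=cv2.cvtColor(im,cv2.COLOR_BGR2HSV)
    m=cv2.inRange(hsv,(5,150,110),(20,255,255)); k,l,st,c=cv2.connectedComponentsWithStats(m)
    for i in range(1,k):
        if st[i][4]>=4: print(n,"orange",c[i].round(2),st[i])
blobs("side");blobs("top")
s=cv2.imread("pics/side0.png");t=cv2.imread("pics/top0.png")
g=cv2.cvtColor(s,cv2.COLOR_BGR2GRAY)
for r in (178,184,190,196,199,200,201,205,212,220,226): print("side",r,g[r,212:245])
h=cv2.cvtColor(t,cv2.COLOR_BGR2GRAY)
for r in range(214,246): print("top",r,h[r,196:234])
```

```text
side orange [324. 145.] [322 145   5   1   5]
side orange [325.27 150.8 ] [323 149   5   5  15]
side orange [239.05 192.75] [237 191   5   5  20]
side orange [253.47 201.71] [251 200   5   5  17]
side orange [295.57 229.76] [293 228   7   5  21]
top orange [261.4  186.36] [259 183   6   8  25]
top orange [341.2 272.6] [340 272   3   2   5]
side 178 [113 112 114 113 112 110 113  95  39  53  58  60  64  66  69  61  60  54
  51  81 158 209 207 208 208 212 209 210 210 210 210 209 209]
side 184 [110 112 113 111 110 114 154 188  95  39  50  54  55  52  54  52  56  47
  29  39 132 208 209 207 206 205 205 207 208 205 207 184  88]
side 190 [112 127 173 206 208 209 210 209 176  33  49  48  53  53  51  51  54  50
  43  31  94 174 204 207 206 202 185 187 187 106  91  93  94]
side 196 [208 211 210 209 208 207 199 193 170  60  49  52  50  47  42  46  49  51
  48  43 121 196 198 192 155  43  36  47  56  54  44  43  40]
side 199 [208 207 205 206 208 187 120 138 137  91  89  87  88  87  91  89  90 128
 184 181 166 147 105  97  90  82  38  43  47  55  43  38  46]
side 200 [209 208 208 209 211 194 131 
[... 5334 characters left out ...]
03  94  90  90  89  89  90  89  89
  90  89]
top 242 [174 174 174 173 174 173 174 174 174 174 174 173 168 161 149 142 138 124
 106  99  99 109 120 121 134 142 142 131 110  95  90  89  89  90  89  91
  89  89]
top 243 [174 173 173 174 174 174 174 174 174 174 174 174 173 172 169 167 162 154
 142 140 141 146 155 155 164 168 166 157 135 110  95  90  90  91  90  90
  90  89]
top 244 [174 173 173 173 173 174 174 174 175 175 174 174 174 174 174 173 173 169
 167 166 168 168 169 170 173 173 173 170 158 136 112  95  92  90  91  90
  90  90]
top 245 [174 173 173 173 173 173 174 174 173 174 174 174 174 173 174 173 173 174
 173 173 173 174 174 173 174 175 173 173 170 159 138 114 103  94  91  90
  90  90]
```

```bash
python3 - <<'E'
from h import *
from scipy.optimize import least_squares
def f(p):
    x,y=p; a=proj("top",[[x,y,.162],[x,y,.004]])-[[204.9,223],[213.5,228.2]]
    o=[]
    for r,u in((184,226.1),(190,226.3),(208,227.4),(218,227.9)):
        z=np.linspace(0,.17,200); P=proj("side",np.c_[np.full(200,x),np.full(200,y),z]); o.append(np.interp(-r,-P[:,1],P[:,0]) -u) if P[0,1]<P[-1,1] else o.append(np.interp(r,P[::-1,1],P[::-1,0])-u)
    return np.r_[a.ravel(),o]
r=least_squares(f,[.55,.38]);print("driver",r.x,f(r.x).round(2))
t=cv2.imread("pics/top0.png");hsv=cv2.cvtColor(t,cv2.COLOR_BGR2HSV);b,g,rr=[t[...,i].astype(float) for i in range(3)]
w=np.clip(rr-b-35,0,None)
for (x0,x1) in((315,328),(336,348)):
    W=w[266:281,x0:x1];Y,X=np.mgrid[266:281,x0:x1];print("top lip",(W*X).sum()/W.sum(),(W*Y).sum()/W.sum(),W.max())
tl=[((W:=w[266:281,a:c]),np.mgrid[266:281,a:c]) for a,c in((315,328),(336,348))]
tl=[((W*M[1]).sum()/W.sum(),(W*M[0]).sum()/W.sum()) for W,M in tl]
L=[tri((239.05,192.75),tl[0]),tri((253.47,201.71),tl[1])];print(L)
m=(L[0][0]+L[1][0])/2; d=L[0][0]-L[1][0]; print("mid",m,"sep",d,np.hypot(*d[:2]))
# post/arm: projected onto top pixels: fork block etc
for uv,z in(((331,220),.28),): print(onz("top",uv,z))
n=np.array([d[1],-d[0]]);n/=np.linalg.norm(n);print("axis->post by lips",n,np.degrees(np.arctan2(n[1],n[0])), "post",m[:2]+n*.3257)
print(robot.ik([m[0]+.03,m[1],.35],[180,0,0]))
E
python3 - <<'E'
import cv2,numpy as np
t=cv2.imread("pics/top0.png")[130:290,290:370]
s=cv2.imread("pics/side0.png")[160:275,230:390]
t=cv2.resize(t,None,fx=3.7,fy=3.7,interpolation=cv2.INTER_CUBIC);s=cv2.resize(s,None,fx=3.1,fy=3.1,interpolation=cv2.INTER_CUBIC)
o=np.zeros((600,800,3),np.uint8);o[:t.shape[0],:t.shape[1]]=t;o[:s.shape[0],300:300+s.shape[1]]=s;cv2.imwrite("pics/c3.png",np.clip(o*1.3,0,255).astype(np.uint8))
E
```

```text
driver [0.54947584 0.37626843] [-1.38  0.19  0.98  0.91  0.12  0.29  0.31  0.43]
top lip 320.6640776699029 273.2699029126214 64.0
top lip 341.530487804878 272.7215447154472 65.0
[(array([0.41848592, 0.08572676, 0.25024718]), np.float64(0.0018798523460120536)), (array([0.41910975, 0.03724129, 0.24943105]), np.float64(0.0012625624527097372))]
mid [0.41879783 0.06148402 0.24983911] sep [-0.00062384  0.04848548  0.00081614] 0.048489490449751045
[0.53897076 0.06117516 0.28      ]
axis->post by lips [0.99991724 0.01286542] 0.7371543346077982 post [0.74447088 0.06567429]
[ -8.82376274 -18.76991409 -12.65024807  96.11966603   0.
 171.17623726]
```

View pics/c3.png

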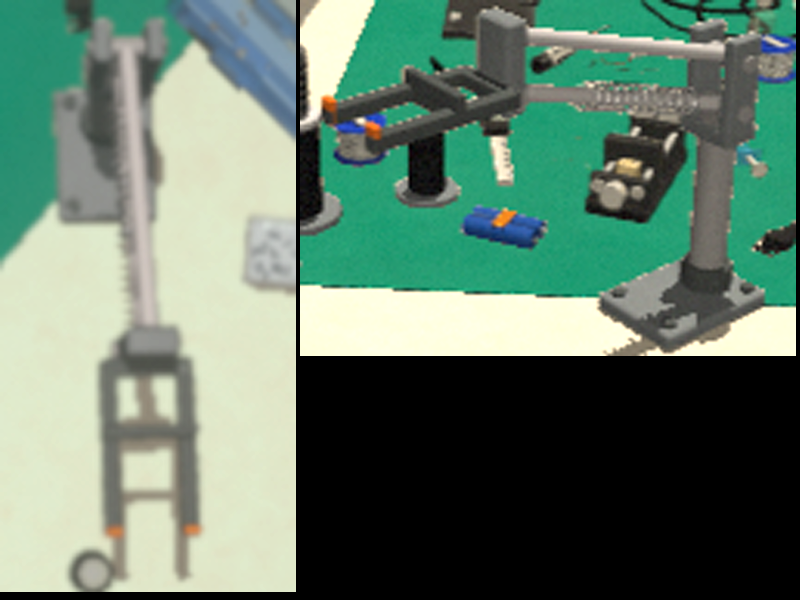

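Lips at c3 (115,531) and (192,529), the fork's rear crossbar at (149,365), post ears at (101,40) and (154,40). I use the long baseline for the arm's yaw, then grasp.

Run:
```python
from h import *
c=lambda a,b:(290+a/3.7-.35,130+b/3.7-.35)
m=onz("top",(331.1,273),.25); b=onz("top",c(149.5,365),.245)
print("lipmid",m,"forkback",b,np.degrees(np.arctan2(*(b-m)[[1,0]])))
for uv in((101,40),(154,40)): print("ear",onz("top",c(*uv),.225))
e=(onz("top",c(101,40),.225)+onz("top",c(154,40),.225))/2
print("ear mid",e,"yaw",np.degrees(np.arctan2(*(e-m)[[1,0]])),np.hypot(*(e-m)[:2]))
cs=lambda a,b:(230+(a-300)/3.1-.3,160+b/3.1-.3)
print("base corners side",[onz("side",cs(*q),.01).round(4) for q in((600,300),(692,257),(765,295),(672,345))])
print("base corners top",[onz("top",c(*q),.01).round(4) for q in((57,92),(57,220),(153,222))])
for yaw in(0,90,-90,180): print(yaw,robot.ik([.549,.376,.186],[180,0,yaw]),robot.ik([.449,.062,.34],[180,0,yaw]),robot.ik([.456,.062,.22],[180,0,yaw]))
```

```text
lipmid [0.41948236 0.06113361 0.25      ] forkback [0.52351129 0.05993808 0.245     ] -0.6584265017808011
ear [0.74558001 0.08291695 0.225     ]
ear [0.74512239 0.0471164  0.225     ]
ear mid [0.7453512  0.06501668 0.225     ] yaw 0.682707539851914 0.3258919760795225
base corners side [array([0.6626, 0.1   , 0.01  ]), array([0.7683, 0.1047, 0.01  ]), array([0.7722, 0.0276, 0.01  ]), array([0.6639, 0.0206, 0.01  ])]
base corners top [array([0.7726, 0.1018, 0.01  ]), array([0.6653, 0.1044, 0.01  ]), array([0.6625, 0.0266, 0.01  ])]
0 [  23.17548923   17.92745894    6.79613234   78.8686734     0.
 -156.82451077] [ -8.75239899 -19.03047742 -13.91284062  95.1176368    0.
 171.24760101] [ -8.61414117 -19.0822946  -26.45075257  82.63154203   0.
 171.38585883]
90 [ 23.17548923  17.92745894   6.79613234  78.8686734    0.
 113.17548923] [ -8.75239899 -19.03047742 -13.91284062  95.1176368    0.
  81.24760101] [ -8.61414117 -19.0822946  -26.45075257  82.63154203   0.
  81.38585883]
-90 [ 23.17548923  17.92745894   6.79613234  78.8686734    0.
 -66.82451077] [ -8.75239899 -19.03047742 -13.91284062  95.1176368    0.
 -98.75239899] [ -8.61414117 -19.0822946  -26.45075257  82.63154203   0.
 -98.61414117]
180 [23.17548923 17.92745894  6.79613234 78.8686734   0.         23.17548923] [ -8.75239899 -19.03047742 -13.91284062  95.1176368    0.
  -8.75239899] [ -8.61414117 -19.0822946  -26.45075257  82.63154203   0.
  -8.61414117]
```

Run:
```python
from h import *
def ft(n=10):
    a=[]
    for _ in range(n): robot.pause(.03); a.append(robot.observe()["ft_force"])
    return np.mean(a,0),np.std(a,0)
x,y=.5492,.3763; O=[180,0,180]
robot.move_pose([x,y,.30],O); robot.set_gripper(.07)
robot.line_to([x,y,.188],vel=.12); robot.pause(.3); f0=ft(); print("free",f0)
robot.set_gripper(0.0); print("w",robot.observe()["gripper_width"],"ft closed",ft(4)[0])
robot.line_to([x,y,.40],vel=.1); robot.pause(.4); f1=ft(); print("held",f1,"dW",(f1[0]-f0[0]))
o=robot.observe();print(o["time"],o["tool_pos"],o["tcp_rot"],o["gripper_width"])
for n in("side","top"): cv2.imwrite(f"pics/{n}1.png",robot.grab_frame(n))
s=cv2.imread("pics/side1.png")[60:270,150:350];t=cv2.imread("pics/top1.png")[120:300,130:300]
cv2.imwrite("pics/c4.png",np.clip(np.hstack([cv2.resize(s,(400,420)),cv2.resize(t,(397,420))])*1.3,0,255).astype(np.uint8))
```

```text
free (array([-0.07891064,  0.10099741,  0.15035476]), array([0.44418594, 0.58393653, 0.53480266]))
w 0.030751842669196075 ft closed [-0.06981693  1.79405939  1.63602561]
held (array([-2.10914894e-02,  2.16347456e-03, -6.09536035e+00]), array([0.43829904, 0.36661537, 0.49473451])) dW [ 0.05781915 -0.09883393 -6.24571511]
7.2583 [0.54922799 0.37629819 0.39998233] [1.79998980e+02 4.94820914e-04 1.79998243e+02] 0.031182592866723893
```

View pics/c4.png

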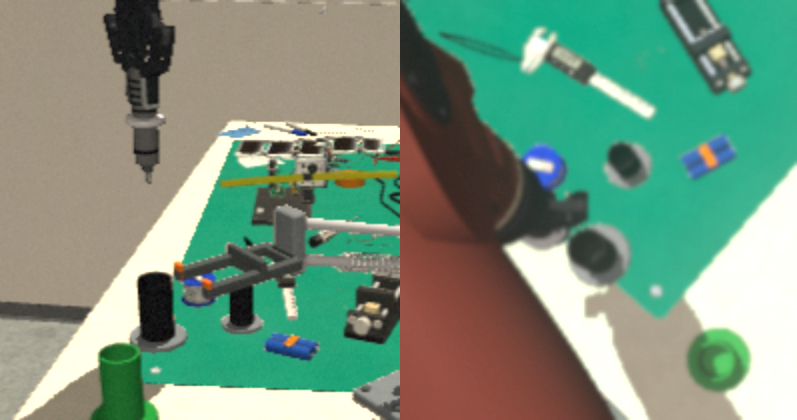

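The driver is held clear: collar at side (222,120), tip at (224,151), holder empty. The weight reads about 6.2 N. Next I check the driver's place in the hand in the side image.

Run:
```python
from h import *
s=cv2.cvtColor(cv2.imread("pics/side1.png"),cv2.COLOR_BGR2GRAY)
for r in list(range(114,126))+[130,134,138,146,149,150,151,152]: print(r,s[r,207:240])
x,y=.5492,.3763
print(proj("side",[[x,y,.306],[x+.005,y,.306],[x,y+.005,.306],[x,y,.311],[x,y,.228],[x,y,.2805]]))
```

```text
114 [115 113 116 115 117 117 116 118  95  35  44  51  57  56  55  65  81  75
  58  49  34  68 116 115 117 117 117 114 114 119 116 118 116]
115 [116 115 115 115 115 114 117 116  96  24  12  20  21  22  23  20  21  17
  15  12  16  71 117 117 113 118 115 115 119 117 118 117 118]
116 [116 114 113 115 114 116 115 113  98  47  45  44  35  39  37  39  39  35
  40  46  45  71 109 117 119 117 119 116 116 116 117 117 117]
117 [117 119 116 117 115 115  96  69  82  63  51  53  60  57  58  59  57  55
  52  50  59 136 200 186 142 116 120 115 118 116 117 117 118]
118 [114 114 117 114 118 109  92  92  88  72  58  55  51  59  58  57  58  52
  52  58  79  95 142 201 178 115 118 116 118 118 117 116 116]
119 [117 115 118 119 116 110  95  93  94  94  91  83  79  73  72  73  70  72
  84  91  91  91  95  99  97  96 115 118 116 119 113 117 115]
120 [116 115 119 116 115 110  99 109 106 100  96  94  94  91  91  87  89  95
 102 102 106 104 104  96  86  93 116 116 116 116 117 118 116]
121 [115 115 115 116 119 109  99 103 111 112 112 115 119 121 125 124 118 116
 114 112 108 103  98  93  72  75 119 116 118 117 1
[... 1154 characters left out ...]
16 115 114 117 116 118 117 117 116 101  60  88
  93 117 116 116 118 115 120 120 118 116 119 118 116 117 118]
150 [118 117 114 117 115 115 119 118 114 117 119 117 117 115 116 101  60  85
  91 117 117 117 116 118 117 117 118 115 116 117 116 120 115]
151 [115 115 118 117 117 116 116 116 115 116 119 116 117 114 115 116 104  59
  75 117 118 114 116 118 116 116 116 119 119 117 117 118 118]
152 [117 116 115 115 117 117 115 117 115 117 118 118 117 117 119 117 119 116
 117 116 115 116 117 116 118 116 115 116 117 117 115 117 118]
[[222.16247771 121.00413257]
 [223.93455969 120.6868633 ]
 [221.16047027 120.58210545]
 [222.03636408 119.00699157]
 [224.06242169 151.16819297]
 [222.79736518 131.06779463]]
```

Run:
```python
from h import *
c=lambda a,b:(290+a/3.7-.35,130+b/3.7-.35)
print("stop bar",onz("top",c(150,430),.257))
x,y=.4495,.0617
for z in(.46,.39,.21): print(robot.ik([x,y,z],[180,0,180]))
robot.line_to([.5492,.3763,.46],vel=.15)
robot.line_to([x,y,.46],vel=.15)
robot.pause(.3)
g=robot.line_to([x,y,.371],vel=.05,guard=4); print("guard",g)
robot.pause(.3)
o=robot.observe();print(o["time"],o["tool_pos"],o["ft_force"],o["gripper_width"])
for n in("side","top"): cv2.imwrite(f"pics/{n}2.png",robot.grab_frame(n))
s=cv2.imread("pics/side2.png")[130:230,220:330];t=cv2.imread("pics/top2.png")[200:300,290:380]
cv2.imwrite("pics/c5.png",np.clip(np.hstack([cv2.resize(s,(440,400),interpolation=2),cv2.resize(t,(360,400),interpolation=2)])*1.4,0,255).astype(np.uint8))
cz=o["tool_pos"][2]-.094; print("pred collar",proj("side",[[x,y,cz],[x-.025,y,cz],[x,y-.025,cz],[x,y+.025,cz],[x,y,.247]]))
```

```text
stop bar [0.48165284 0.06222459 0.257     ]
[ -8.78144243 -13.39281575   3.68542759 107.07824334   0.
  -8.78144243]
[ -8.78144243 -17.13115928  -7.07189493 100.05926435   0.
  -8.78144243]
[ -8.78144243 -20.22756317 -28.39935752  81.82820565   0.
  -8.78144243]
guard False
12.7917 [0.44950944 0.06171418 0.37103437] [-0.05434954 -0.153148   -5.53733877] 0.030549342521714776
pred collar [[259.83661412 179.74937182]
 [248.53595257 182.84159974]
 [267.44458006 183.89504115]
 [252.55000048 175.77865917]
 [260.23668861 194.4084352 ]]
```

View pics/c5.png

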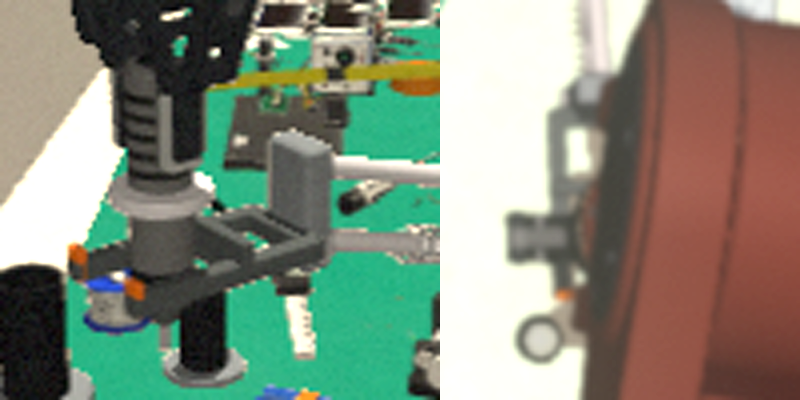

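Run:
```python
from h import *
print(proj("side",[[.4195,.0611+.0243,.25],[.4195,.0611-.0243,.25]]),"meas (239.05,192.75),(253.47,201.71)")
print(onz("side",(239.05,192.75),.25),onz("side",(253.47,201.71),.25), [onz("top",p,.25) for p in((320.66,273.27),(341.53,272.72))])
s=cv2.imread("pics/side2.png");g=cv2.cvtColor(s,cv2.COLOR_BGR2GRAY)
for r in range(174,200,1): print(r,g[r,243:280])
x,y=.4495,.0617
print(proj("side",[[x,y,.277],[x,y,.265],[x,y,.255]]))
```

```text
[[240.09964155 192.75641696]
 [254.1187013  201.42072333]] meas (239.05,192.75),(253.47,201.71)
[0.41792037 0.08662137 0.25      ] [0.41787498 0.03646408 0.25      ] [array([0.41929885, 0.08524907, 0.25      ]), array([0.41966352, 0.03699482, 0.25      ])]
174 [217 218 217 218 200 115  94  95  83  47  33  31  22  14  16  19  22  18
  23  19  24  25  40  50  61 133 206 204 204 185  96  99  97  99  97 101
 100]
175 [218 217 217 209 170  95  97  94  85  49  48  56  57  57  55  46  48  49
  46  55  54  55  51  51  50 127 207 209 207 186  96  96  97  96  97  99
  99]
176 [217 219 218 200 120  95  92  95  86  63  52  54  57  58  60  63  58  58
  59  57  56  57  52  52  74  99 147 210 208 203 173  96  99  98  97  96
  97]
177 [220 220 219 196  92  94  95  94  94  94  76  61  55  58  59  59  61  61
  57  58  57  57  65  78  93  99  98 108 144 189 131  96  97  98  98  96
  98]
178 [219 221 200 107  96 102 100  97  98  95  97  97  92  82  72  73  63  65
  72  71  76  95  95  97  97  96  96  97 102 114 118  97  99 102  99  96
  97]
179 [219 219 198 105 114  97 102 101  94  93  93  97  97  96  9
[... 2410 characters left out ...]
5 40 47 60 66 79 77 70 37]
196 [ 45  43  48  44  45  46  44  46  43  38  52  54  58  58  61  58  60  59
  60  57  55  57  54  55  45  68 116  99  92  65  78  80  80  81  80  76
  69]
197 [43 46 42 45 40 46 52 66 47 35 29 49 58 58 58 59 58 58 62 61 55 58 50 33
 32 37 50 46 56 79 83 81 78 73 67 58 48]
198 [ 45  45  44  56  86 147 199 172  90  28  10  20  22  35  47  51  51  52
  44  43  40  38  31  38  35  34  36  34  48  70  73  64  54  50  45  47
  46]
199 [ 45  53  50  49  74 140 190 176 101  73  43  23  14  15  18  22  15  21
  23  29  37  38  34  38  40  41  43  43  48  49  48  46  44  44  45  45
  45]
[[259.83707953 179.76640625]
 [259.99849713 185.67704729]
 [260.13140124 190.54751422]]
```

The side view agrees with the prediction: body measured at column 260.1 against 260.1 predicted. The body stands between the prongs and the collar is about 30 mm above the seat. Now I seat it and ride the arc down, watching the force.

```bash
cat >> h.py <<'E'
X0,Y0,YAW,C=.4499,.0617,np.radians(.6),.094
def ft(n=10):
    a=[]
    for _ in range(n): robot.pause(.03); a.append(robot.observe()["ft_force"])
    return np.mean(a,0)
def seat(q):
    d=-.22*(np.cos(.3-q)-np.cos(.3))
    return np.array([X0+d*np.cos(YAW),Y0+d*np.sin(YAW),.182+.22*np.sin(.3-q)])
def q_of(z): return .3-np.arcsin((z-.182)/.22)
E
python3 - <<'E'
from h import *
robot.line_to([X0,Y0,.2475+C+.008],vel=.03)
f0=ft(8);print("above",f0)
robot.line_to([X0,Y0,.247+C],vel=.01); print("seat",ft(8))
z=.247
while z>.185:
    z-=.008; p=seat(q_of(z)); p[2]+=C
    robot.line_to(p,vel=.01); f=ft(6); print(round(z,3),round(q_of(z),3),f.round(2))
    if np.hypot(f[0],f[1])>5 or f[2]>-.5: break
print(robot.observe()["time"],robot.observe()["tool_pos"])
for n in("side","top"): cv2.imwrite(f"pics/{n}3.png",robot.grab_frame(n))
s=cv2.imread("pics/side3.png")[150:250,220:330]
cv2.imwrite("pics/c6.png",np.clip(cv2.resize(s,(660,600),interpolation=2)*1.4,0,255).astype(np.uint8))
E
```

```text
above [ 0.11678437  0.06952074 -5.84232701]
seat [-0.75198686 -0.10508468 -4.81167891]
0.239 0.038 [-0.21 -0.04 -4.79]
0.231 0.075 [ 0.06  0.43 -4.01]
0.223 0.113 [ 0.48  0.25 -3.43]
0.215 0.149 [ 0.36  0.3  -3.34]
0.207 0.186 [ 0.94 -0.09 -2.66]
0.199 0.223 [ 0.59  0.19 -2.38]
0.191 0.259 [ 0.78  0.48 -1.8 ]
0.183 0.295 [ 1.15  0.36 -1.69]
24.5833 [0.4400936  0.0615963  0.27703793]
```

View pics/c6.png

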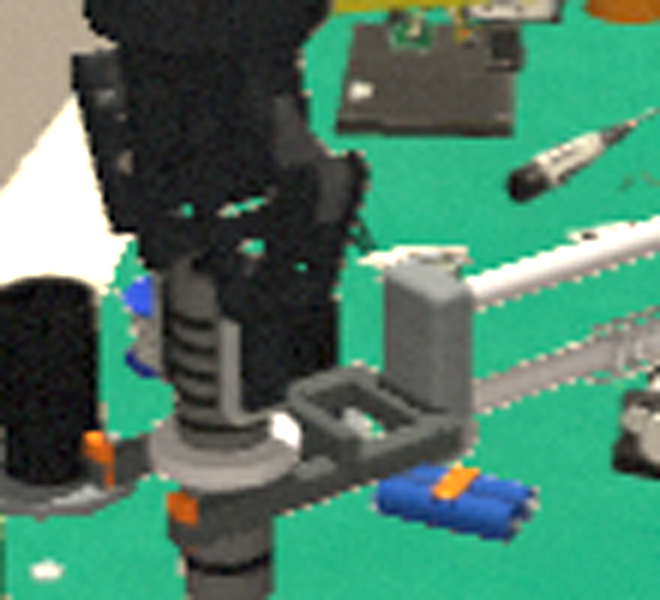

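The collar sits between the lips at c6 (97,447) and (183,507) and the stop, with the arm sunk and following. I continue more finely toward force balance.

Run:
```python
from h import *
z=.183
while z>.135:
    f=ft(12); rem=.15-f[2]; print(round(z,4),round(q_of(z),3),f.round(2),robot.observe()["time"])
    if rem<.15 or abs(f[0])>4: break
    z-=min(.008,rem*.018*.7); p=seat(q_of(z)); p[2]+=C
    robot.line_to(p,vel=.01)
    robot.pause(.2)
p=robot.observe()["tool_pos"]; print(p)
for k in range(3):
    p=p+[.0006,0,0]; robot.line_to(p,vel=.005); robot.pause(.2); print("x",p[0],ft(12).round(2))
```

```text
0.183 0.295 [ 1.13  0.31 -1.48] 25.0833
0.175 0.332 [ 1.55  0.67 -1.35] 26.6333
0.167 0.368 [ 1.5   0.16 -0.51] 28.1833
0.159 0.405 [ 1.51  0.58 -0.14] 29.7333
0.1553 0.421 [1.65 0.37 0.1 ] 30.85
[0.44169402 0.06161082 0.24935234]
x 0.44229402378307076 [-3.07 -0.07 -0.32]
x 0.44289402378307074 [-2.61  0.04 -0.33]
x 0.44349402378307073 [-4.35 -0.36 -0.71]
```

Run:
```python
from h import *
def relax():
    p=robot.observe()["tool_pos"]
    for k in range(12):
        f=ft(12)
        if abs(f[0])<.7: break
        p=p+[.0002*np.sign(f[0]),0,0]; robot.line_to(p,vel=.005); robot.pause(.1)
    print("relaxed",p,f.round(2)); return p
p=relax()
f=ft(25); print(f.round(3))
for k in range(2):
    dz=np.clip((.15-f[2])*.018,-.008,.008)
    if abs(dz)<.0015: break
    z=p[2]-C; dx=seat(q_of(z-dz))[0]-seat(q_of(z))[0]
    robot.line_to([p[0]+dx,p[1],p[2]-dz],vel=.008); robot.pause(.2); p=relax(); f=ft(25); print("z",p[2]-C,q_of(p[2]-C),f.round(3))
print(robot.observe()["time"])
for n in("side","top"): cv2.imwrite(f"pics/{n}4.png",robot.grab_frame(n))
s=cv2.imread("pics/side4.png")[150:250,220:330]
cv2.imwrite("pics/c7.png",np.clip(cv2.resize(s,(660,600),interpolation=2)*1.4,0,255).astype(np.uint8))
```

```text
relaxed [0.44341676 0.06163081 0.24931677] [-0.46 -0.54 -0.34]
[-1.807 -0.345 -0.424]
relaxed [0.44409037 0.06165378 0.24130381] [-0.   -0.18  0.4 ]
z 0.1473038082089482 0.45837116201992667 [ 1.572 -0.439  0.584]
relaxed [0.44336707 0.06165371 0.24907336] [-0.67 -0.38 -0.08]
z 0.15507335658688928 0.42270149392967793 [-2.093 -0.508 -0.052]
47.3417
```

View pics/c7.png

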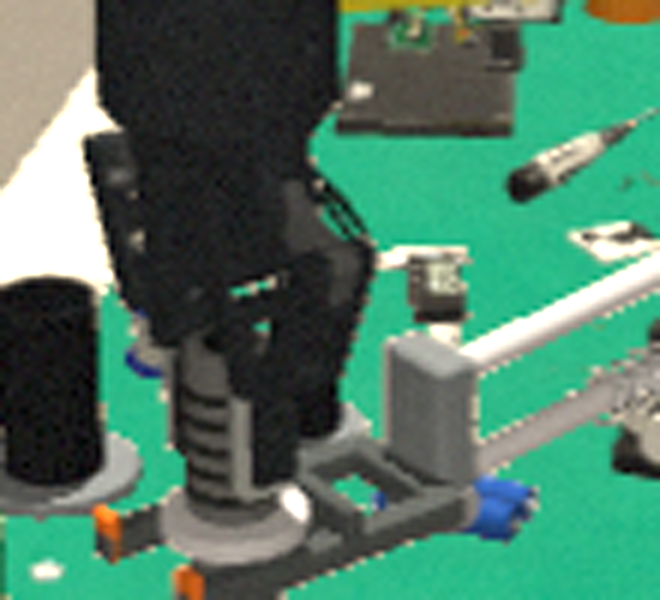

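The collar is seated and the balance is bracketed at z between 0.152 and 0.155 m (q about 0.43). I nudge the sideways load off and let go.

Run:
```python
from h import *
p=robot.observe()["tool_pos"]+[-.0003,0,-.001]
robot.line_to(p,vel=.006); robot.pause(.2); print("before",ft(8).round(2))
robot.set_gripper(.055); robot.pause(.8); print("open",ft(6).round(2),robot.observe()["gripper_width"])
cv2.imwrite("pics/side5.png",robot.grab_frame("side"))
robot.line_to(p+[0,0,.12],vel=.08)
robot.line_to([p[0]-.03,p[1]+.2,p[2]+.2],vel=.2)
robot.pause(.3); print(robot.observe()["time"])
for n in("side","top"): cv2.imwrite(f"pics/{n}6.png",robot.grab_frame(n))
robot.pause(.3); cv2.imwrite("pics/side7.png",robot.grab_frame("side"))
a,b=[cv2.imread(f"pics/side{i}.png")[150:270,200:340].astype(int) for i in(6,7)];print("motion",abs(a-b).mean(),abs(a-b).max())
s=cv2.imread("pics/side6.png")[150:270,200:330];t=cv2.imread("pics/top6.png")[200:310,290:380]
cv2.imwrite("pics/c8.png",np.clip(np.hstack([cv2.resize(s,(430,400),interpolation=2),cv2.resize(t,(330,400),interpolation=2)])*1.4,0,255).astype(np.uint8))
```

```text
before [ 0.42 -0.18  0.24]
open [-0.06 -0.16 -0.3 ] 0.054886330921948036
52.8333
motion 1.95125 19
```

View pics/c8.png

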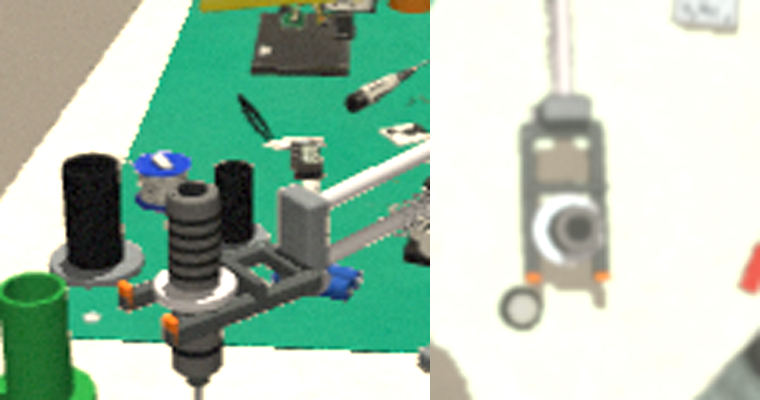

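The driver hangs upright: collar at c8 (195,288) between the lips at (125,292) and (171,327), hand clear, picture still. I hand in.

```bash
python3 -c "
from plant import robot
robot.job_done(); print(robot.observe()['time'])"
```

```text
the job is handed in; nothing more can be done
the job is handed in; nothing more can be done
```

The driver is out of its holder and hanging by its collar in the fork, and the job is handed in. No verdict came back. The robot's clock read about 53 s shortly before hand-in.

**What I did:** I gripped the driver's handle in the larger black tube and drew it straight up. It weighed about 6.2 N, roughly 0.63 kg. I seated the collar between the lips and the back stop, then rode the arc down at about 1 cm/s. I let go at a sink angle of about 0.43 rad, judged from the gripper's height, not read from the joint. Just before release, the wrist forces were within about 0.4 N of zero.

**Last checks:**
- **At rest:** two side pictures about 0.3 s apart, taken after release, differed only at noise level.
- **Position:** the driver hangs upright, with its collar between the lips and the stop.
- **Clearance:** the hand is well away, and nothing near the fork or holder looked disturbed. I compared the bystanders only by eye and measured none of them.

**What disagreed:**
- **Side force:** the force along the arm was not steady during the ride. Friction made it swing between about +1.6 and −4 N when I nudged sideways.
- **Overshoot:** in trimming the balance I went about 8 mm too low and came back up slowly, so the ride was not purely downward.
- **Camera match:** the two views disagreed by 1–2 mm on the fork lips.

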